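# Load a glazed parchment fragment under the microscope's stage clip

### The job

Get the small glass-mounted parchment fragment ready for the microscope: push it across the stage up to the spring clip, then hold the clip's blue heel down with one fingertip while the other fingertip pushes the mount in under the raised toe until it sits fully home and square against the fence. Then let the clip close onto it and take the hand away. The glass is fragile, so push it gently and never lift it off the stage, and leave the other things on the desk where they are.

Things in the scene. Friction and masses are not known exactly. Their poses are not given: they have to be found in the camera images.
- fence (a point): Middle of the foot of the fence's face, on the white stage plate (18 mm above the desk). Fence: fixed aluminium strip 56 mm long (x), 4 mm high. Axes: z up, x along the fence, y the way the mount is pushed in (the mount starts on the -y side). When home the mount's leading edge touches this face, its centre at y = -17 mm. The plate spans x -58..+128, y -130..+76 mm in this frame.
- toe (a point): Underside of the steel spring clip's toe, 16 mm wide; toe's front end 3 mm further to -y. Clip over the fence's middle (x = 0 in the fence's frame), front end at y = -11 mm. Shut, it is 1 mm above the plate and simply stops the 6 mm thick mount. Hinge pin at y = +8 mm, 8 mm above the plate, between cheeks at x = +-10.5 mm, 9 mm long, 12 mm high. Axes turn with the clip.
- heel (a point): Middle of the top of the clip's heel: blue pad 24 mm wide (x), y = +22..+38 mm in the fence's frame, rising away from the toe when shut, this point then 13.5 mm above the plate. Pressed to its stop it is level, 2.4 mm above the plate; with a fingertip on it at 6 mm or lower the toe clears the mount. Takes 1.5 N at first, 6 N at the stop; shifts under 3 mm in y. Axes turn with the clip.
- clip (a joint): Angle of the spring clip in rad: 0 shut, grows as the heel goes down and the toe rises; 0.5 at its stop; from 0.32 the toe clears the mount; about 0.30 with the toe resting on the mount. It springs back when let go.
- mount_mid (a point): Centre of the glazed fragment: flat glass mount 60 mm (its x) by 34 mm (its y) by 6 mm thick, about 35 g, edge bound in black tape, a tan fragment on white in the middle. Loose, flat on the white stage plate (this point 3 mm above it), in front of the toe, long sides roughly along the fence. Its +y long side goes under the toe, its -y long side is the one to push.
- column (a point): Foot of the microscope's column, an obstacle: steel post 16 mm thick, up to 215 mm above the desk, on the far right corner of the stage, 113 mm to +x and 112 mm to -y of the fence point. The white microscope head is swung away from the stage on a 150 mm arm (towards +x -y of the fence's frame), 85 to 205 mm above the desk.
- weight: Bystander: small brass weight with a knob, 32 mm in diameter, 39 mm high, on the far left of the stage plate. Origin under its centre.
- eraser: Bystander: white eraser in a blue sleeve, 44 x 19 x 12 mm, on the desk left of the stage. Origin under its centre.
- marker: Bystander: flat pink marker with a black cap, 123 x 16 x 14 mm, on the desk right of the stage. Origin under its middle.
- pencup: Bystander: black pen cup 76 mm in diameter, 95 mm high, with pens up to 155 mm, on the desk right of the stage, beyond the marker. Origin under its centre.
Things that resemble listed ones, but are neither listed nor needed, are in the scene too. Of the things like the part that bears mount_mid, leave any that is green; of the rest the larger one is meant.

How it is judged (in metres and radians):
On the way, in this order (a step that is already met when the one before it is completed fails the run):
1. The clip's heel is held down by a finger, the toe raised clear of the mount, while the mount is still outside the toe (value of joint clip above 0.33 rad and contact force between the fingers and clip above 1 N and y of mount_mid in the frame of fence below -0.025 m), for 0.1 s.
2. With the heel still held down by a finger, the mount is pushed in under the toe by a finger, home against the fence (value of joint clip above 0.32 rad and contact force between the fingers and clip above 1 N and contact force between the fingers and mount above 0.1 N and y of mount_mid in the frame of fence above -0.0195 m), for 0.05 s.
At the end, for the whole second after the job is handed in: The mount lies flat on the stage, its leading edge within 2.5 mm of the fence's face and square to it within 0.06 rad, its middle within 20 mm of the clip's middle, and the released clip's toe rests on it (more than 1.5 N), all at rest (y of mount_mid in the frame of fence above -0.0195 m and x of mount_mid in the frame of fence between -0.02 and 0.02 m and z of mount_mid in the frame of fence below 0.0045 m and angle between the y axis of mount_mid and the y axis of fence, either way round below 0.06 rad and angle between mount_mid's own z axis and vertical below 0.05 rad and contact force between clip and mount above 1.5 N and value of joint clip between 0.2 and 0.36 rad and linear speed of mount below 0.01 m/s); the robot touches nothing.
It fails at once if the mount is lifted off the stage (more than 5 mm) or tipped (z of mount_mid in the frame of fence above 0.008 m or angle between mount_mid's own z axis and vertical above 0.2 rad).
It fails at once if the fragile mount is pushed with more than 40 N (contact force between the fingers and mount above 40 N).
It fails at once if another thing on the desk or stage is moved by more than 20 mm (distance of any of weight, eraser, marker, pencup from where it was at the start of the episode above 0.02 m).
It also fails if it takes over 51 s, if anything falls off the work surface, if the arm or the gripper's body presses on something with over 40 N, if the wrist force passes 120 N, or if a joint passes its speed limit or range.

### The arm

A 6-joint arm with a two-finger parallel gripper is mounted at the origin on the work surface. World frame = base frame: x ahead of the robot, y to its left, z up, the work surface at z = 0. Lengths are in m, angles in degrees, forces in N, time in s.
With the tool pointing down it reaches from about 0.4 to 0.825 m from the base axis. Payload 7 kg.
Tool frame: the origin (TCP) lies at the very end of the fingers, on their centre line; the grasp point (between the pads) lies 19 mm behind it; y points along the fingers, x is the direction in which the jaws open and shut, and the axes are right-handed (so a half turn about y gives the same grasp; the last joint's range is limited). The gripper opens to 88 mm and grips with 3 to 60 N. Pads are 19 mm wide; open, the fingers measure 130 mm over their backs; the gripper's body (78 mm by 193 mm) begins 47 mm behind the grasp point.
Start: joints at [-49.441, 20.546, 0.682, 0, -70.136, -16.507], TCP at [0.275, -0.616, 0.227] pointing down, gripper open.
Joint ranges: [-176.03, 176.03], [-82.01, 121.73], [-58.28, 71.71], [-173.87, 95.51], [-174.79, -0.11], [-173.66, 173.66]. Speed limits (degrees/s): [136.94, 136.94, 172.46, 180, 180, 180].

### API

Orientations are given as [roll, pitch, yaw] about the fixed x, y, z axes, in that order (R = Rz(yaw) Ry(pitch) Rx(roll)).
In Python, from plant import ctrl gives the robot as it stands.
- The arm moves only by the shell command python3 -m crank 'ROWS'. ROWS is JSON, a list that holds one entry, the list of rows, each a list of 5 numbers: the closure, from -1 (fully open) to 1 (shut), then the shift along the tool's x, y, z in mm, then the turn about the tool's y in rad. In form: [[[claw, x, y, z, turn], ...]]. A call has 1 to 12 rows; each row is the pose to reach, as a shift and turn from the pose commanded when the call began, along the tool's axes at that moment; what a row does not reach only later rows make up. A row lasts 1/8 s, in which the tool goes at most 62.5 mm and 10.7 degrees, less where a joint would pass 70% of its speed; a pose out of reach is approached as far as the arm can. A call with a gripper value outside its range is refused whole. The fingers move at their own pace and stop on an object; the grip force is fixed at half the most. Time passes only in rows, so rows that repeat a pose let the fingers close. It gives the time, the measured TCP pose, the force and the opening at its end, in the units of the state.
- ctrl.get_obs(): the state, without advancing time (a new reading comes with each control period).
- ctrl.snapshot(name): name is "scene" or "top" or "wrist"; returns the picture (384x512x3 uint8, red, green, blue); there is no depth.
- ctrl.camera_model(name): a dict with "fx", "fy", "cx", "cy" (pixels), "origin" and "orientation" of the camera in the world; the wrist camera has in their place "hand_eye" (4x4, takes a point from camera to tool coordinates, whose origin is the TCP and whose axes are the tool frame's). Camera axes: x right, y down, z forward; pixel columns grow to the right and rows downward; lengths in m; the calibration is good to about 2 mm. A picture is of the moment at which its call begins: read the wrist's pose just before it. camera_model takes no time and is no camera call.
- ctrl.close_job(): hands the job in, once; it reports no verdict.
Trained networks look in the newest picture that a camera, given by its name, has taken for a name from the list of things; names that differ only in an ending like _2 or _b are one class to them, and where a whole thing is asked for, a point or a joint stands for the part that bears it (a point fixed in the world has none). Each returns a list of dicts, best first, with "confidence" (0 to 1); they miss things now and then, are a little off and sometimes report something else, mostly with a low value. They report only what shows in the picture. A call takes as long as a camera call. They do not tell look-alikes from the thing itself.
- ctrl.find_in(camera, name): "extent" ([left, top, width, height] in pixels, round what is visible of it).
The state is a dict: "clock": time; "joint_pos": joint angles; "qvel": joint speeds; "tau": joint torques, N m; "tool_pos": TCP position; "orientation": TCP orientation; "force": force on the tool from outside, world axes, zero at the start; "moment": the same for the moment, N m; "opening": finger opening in m.
Only numpy, scipy, OpenCV 4.12 (cv2) and the standard library are available. Lean on these libraries where they do the work, as an engineer would, in place of code of your own. Each camera call takes 0.05 s, during which the arm holds its last target.

## Working session

There is one attempt and no reset: what is moved stays moved. The work goes in short steps, Python scripts to look and compute and a shell command to move; the robot and the scene stay as the last step left them, time stands still between calls to the robot, and variables do not carry over. Pictures are saved under pics/ and viewed, and the job is handed in when it is done.

```bash
ls; mkdir -p pics; python3 - <<'E'
from plant import ctrl
import cv2
o=ctrl.get_obs(); print(o)
for n in ["scene","top","wrist"]:
    im=ctrl.snapshot(n); cv2.imwrite(f"pics/{n}0.png",im[:,:,::-1]); print(n,ctrl.camera_model(n))
    for k in ["fence","toe","heel","mount_mid","column","weight","eraser","marker","pencup","clip"]:
        try: print(k,[(d["extent"],round(d["confidence"],2)) for d in ctrl.find_in(n,k)][:3]) if n!="wrist" and k in("heel","mount_mid","clip") else None
        except Exception as e: print(k,e)
print(ctrl.get_obs()["clock"])
E
```

```text
pics
{'clock': 0.0, 'joint_pos': array([-4.94392732e+01,  2.05901054e+01,  6.32633628e-01, -2.04472544e-02,
       -7.01351334e+01, -1.65062305e+01]), 'qvel': array([-0.11470336, -0.16282331, -0.00890884,  0.02430892,  0.06583972,
       -0.02507191]), 'tau': array([ 3.24252669e-04, -5.82723498e+01,  2.93041545e+01,  6.99675098e+00,
        6.74502837e-03, -2.27330665e-04]), 'tool_pos': array([ 0.27489866, -0.61594174,  0.225628  ]), 'orientation': array([-8.99921160e+01, -9.42505590e-02,  1.14047526e+02]), 'force': array([-0.1108753 ,  0.16585494,  0.57930211]), 'moment': array([ 0.01044928, -0.03128042, -0.00232077]), 'opening': 0.08782395707936418}
scene {'fx': 457.54276860765077, 'fy': 457.54276860765077, 'cx': 261.03900808814456, 'cy': 190.53360048503376, 'origin': array([0.84441455, 0.33756638, 0.8601802 ]), 'orientation': array([-149.90303004,    0.4991802 ,  140.03885262])}
heel [([235.1, 171.9, 23.9, 7.4], 0.46)]
mount_mid [([213.9, 151.8, 22.2, 28.4], 0.87), ([267.2, 112.1, 17.9, 20.0], 0.74), ([288.6, 134.3, 27.5, 20.9], 0.72)]
clip [([237.0, 171.6, 19.7, 8.3], 0.62)]
top 
[... 206 characters left out ...]
18848e-02, -8.95328413e+01])}
heel [([286.0, 203.6, 21.9, 12.0], 0.43)]
mount_mid [([303.6, 187.8, 26.2, 28.3], 0.78), ([276.6, 262.2, 28.0, 26.6], 0.69), ([321.2, 266.5, 20.5, 19.5], 0.66)]
clip [([282.6, 203.9, 20.4, 10.2], 0.54)]
wrist {'fx': 329.47169539164906, 'fy': 329.47169539164906, 'cx': 251.6777426202042, 'cy': 190.9821680481704, 'hand_eye': array([[ 9.99999206e-01, -8.68127898e-04,  9.13124281e-04,
         7.87639537e-04],
       [-1.10677584e-03, -2.58942847e-01,  9.65892011e-01,
        -1.57491126e-01],
       [-6.02070801e-04, -9.65892255e-01, -2.58943602e-01,
         7.09215473e-02],
       [ 0.00000000e+00,  0.00000000e+00,  0.00000000e+00,
         1.00000000e+00]])}
0.45
```

```bash
python3 - <<'E'
import cv2
a=cv2.imread("pics/top0.png");cv2.imwrite("pics/top0c.png",cv2.resize(a[140:330,220:420],None,fx=4,fy=3.15,interpolation=cv2.INTER_CUBIC) if 0 else cv2.resize(a[150:300,230:430],None,fx=4,fy=4,interpolation=cv2.INTER_CUBIC))
a=cv2.imread("pics/scene0.png");cv2.imwrite("pics/scene0c.png",cv2.resize(a[80:230,170:370],None,fx=4,fy=4,interpolation=cv2.INTER_CUBIC))
E
```

```text
(no output)
```

View pics/top0.png

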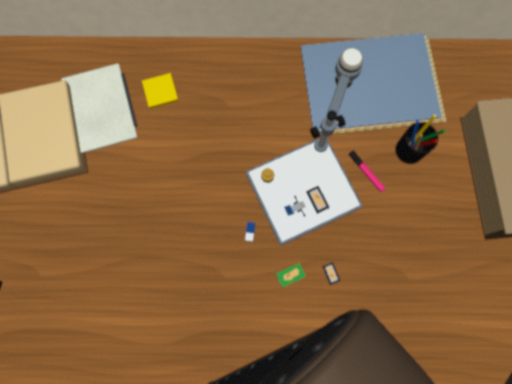

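View pics/scene0.png

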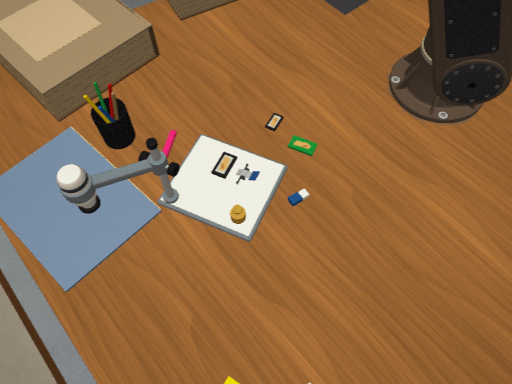

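```bash
sleep 0
```

```text
(no output)
```

View pics/wrist0.png

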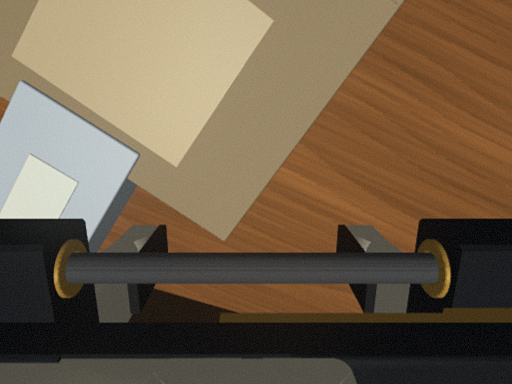

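The candidates in the top view are the mount on the stage at (317,200), a green one at (291,275) and a small one at (331,273). The one on the stage fits: black tape, tan on white, and the larger of the two that aren't green. Next I'll confirm it in a crop and localise the plate.

View pics/top0c.png

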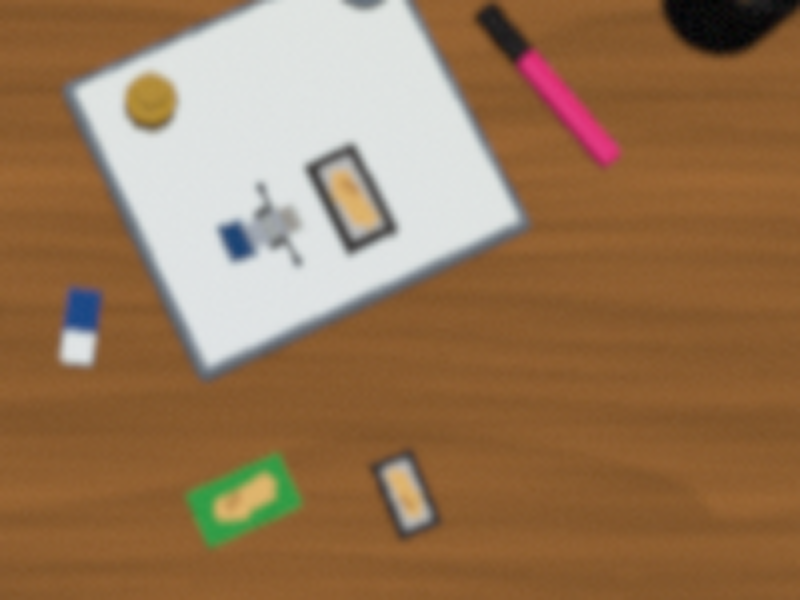

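```bash
cat > h.py <<'E'
import numpy as np, cv2
from scipy.spatial.transform import Rotation as Ro
from scipy.optimize import least_squares
from plant import ctrl
def cam(n,obs=None):
    c=ctrl.camera_model(n); K=(c["fx"],c["fy"],c["cx"],c["cy"])
    if n!="wrist":
        return K,Ro.from_euler("xyz",c["orientation"],degrees=True).as_matrix(),np.array(c["origin"])
    Rt=Ro.from_euler("xyz",obs["orientation"],degrees=True).as_matrix();H=np.array(c["hand_eye"])
    return K,Rt@H[:3,:3],Rt@H[:3,3]+obs["tool_pos"]
def ray(px,C,z):
    K,R,o=C; px=np.atleast_2d(px).astype(float)
    d=np.c_[(px[:,0]-K[2])/K[0],(px[:,1]-K[3])/K[1],np.ones(len(px))]@R.T
    return o+d*((z-o[2])/d[:,2])[:,None]
def proj(P,C):
    K,R,o=C; q=(np.atleast_2d(P)-o)@R
    return np.c_[K[0]*q[:,0]/q[:,2]+K[2],K[1]*q[:,1]/q[:,2]+K[3]]
E
python3 - <<'E'
from h import *
for n in ["top","scene"]:
    im=cv2.imread(f"pics/{n}0.png"); C=cam(n)
    hsv=cv2.cvtColor(im,cv2.COLOR_BGR2HSV)
    m=((hsv[...,1]<40)&(hsv[...,2]>170)).astype(np.uint8)
    nl,l,s,c=cv2.connectedComponentsWithStats(m)
    i=1+np.argmax(s[1:,4]); print(n,s[i])
    cnt=max(cv2.findContours((l==i).astype(np.uint8),cv2.RETR_EXTERNAL,cv2.CHAIN_APPROX_NONE)[0],key=len)[:,0,:]
    W=ray(cnt,C,.018)[:,:2]
    r=cv2.minAreaRect((W*1000).astype(np.float32)); print(r); print(cv2.boxPoints(r))
    # mount: centre from networks
    for k,e in dict(mount={"top":[303.6,187.8,26.2,28.3],"scene":[213.9,151.8,22.2,28.4]}[n]).items():
        print(k,ray([e[0]+e[2]/2,e[1]+e[3]/2],C,.022)*1000)
    # blue heel
    b=((hsv[...,0]>100)&(hsv[...,0]<125)&(hsv[...,1]>150)).astype(np.uint8)
    nl,l,s,c=cv2.connectedComponentsWithStats(b)
    for j in range(1,nl):
        if 15<s[j,4]<400: print("blue",s[j],c[j],ray(c[j],C,.0315)[0]*1000)
E
```

```text
top [ 249  143  111   99 5782]
((582.7996826171875, -112.5572509765625), (188.1395263671875, 208.0485076904297), 25.621492385864258)
[[ 452.99716   -59.439682]
 [ 542.96234  -247.03087 ]
 [ 712.6022   -165.67482 ]
 [ 622.637      21.916367]]
mount [[ 548.20792295 -143.24033421   22.        ]]
blue [411 122   9  25  87] [414.10344828 131.68965517] [ 723.21926707 -382.79108068   31.5       ]
blue [287 207   4   6  17] [288.47058824 209.82352941] [526.7499615  -75.75059672  31.5       ]
blue [247 223   7   9  48] [250.22916667 227.22916667] [484.91152084  13.10975207  31.5       ]
scene [ 171  135  113  101 6134]
((584.9310302734375, -110.65574645996094), (186.41458129882812, 207.2325439453125), 25.658855438232422)
[[ 456.048    -57.61712]
 [ 545.78217 -244.4141 ]
 [ 713.8141  -163.69437]
 [ 624.0799    23.1026 ]]
mount [[ 558.304697   -137.97794781   22.        ]]
blue [ 98 105  17  17  63] [105.23809524 112.79365079] [ 684.12335771 -430.44439876   31.5       ]
blue [249 172  10   8  45] [253.66666667 175.53333333] [529.69159147 -73.76461767  31.5       ]
blue [288 192  14  14 114] [294.71929825 198.64035088] [500.67940307  24.70206862  31.5       ]
```

Crop check: the stage mount, centre about (351,198) in the crop, is black-taped with tan on white and is nearly square to the plate. It is larger than the taped one on the desk at (405,495), so it is the one meant. From the plate outline I get the fence at about (0.5405,-0.1026) with a yaw of 25.6°. I'll move above it for a wrist view.

```bash
python3 -m crank '[[[-1,60,0,-75,0],[-1,110,0,-150,0],[-1,150,0,-200,0],[-1,190,0,-250,-0.027],[-1,225,0,-300,-0.027],[-1,265,0,-350,-0.027],[-1,300,0,-400,-0.027],[-1,340,0,-450,-0.027],[-1,340,0,-450,-0.027],[-1,340,50,-450,-0.027],[-1,340,90,-450,-0.027],[-1,340,90,-450,-0.027]]]'
cat > w.py <<'E'
import sys
from h import *
o=ctrl.get_obs(); im=ctrl.snapshot("wrist"); n=sys.argv[1]
cv2.imwrite(f"pics/{n}.png",im[:,:,::-1]); np.save(f"pics/{n}.npy",np.r_[o["tool_pos"],o["orientation"]])
print(o["clock"],o["tool_pos"],o["orientation"],o["force"],o["opening"])
E
python3 w.py w1
```

```text
clock: 1.95
tool_pos: [0.5453, -0.1223, 0.134]
orientation: [-89.7, -0.1, 115.6]
force: [0.4, 0.4, 1.1]
opening: 0.0877
1.95 [ 0.54534989 -0.12234029  0.13400991] [-89.68036356  -0.13294349 115.60919801] [0.4447868  0.38065786 1.10343364] 0.08772927144772447
```

View pics/w1.png

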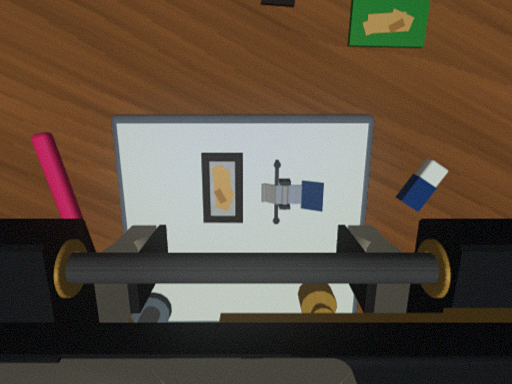

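The wrist view shows the mount at (223,188), with corners about (202,153) to (244,222). The fence line is at x≈277 from y 162 to 222, and the blue heel is at (312,196). Now I'll fit these.

```bash
cat > fit.py <<'E'
import sys
from h import *
n=sys.argv[1]; o=np.load(f"pics/{n}.npy"); C=cam("wrist",dict(tool_pos=o[:3],orientation=o[3:]))
im=cv2.imread(f"pics/{n}.png"); hsv=cv2.cvtColor(im,cv2.COLOR_BGR2HSV)
y0,y1,x0,x1=map(int,sys.argv[2:6])
sub=np.zeros(im.shape[:2],np.uint8); sub[y0:y1,x0:x1]=1
def rect(m,z,name):
    cnt=max(cv2.findContours(m,cv2.RETR_EXTERNAL,cv2.CHAIN_APPROX_NONE)[0],key=len)[:,0,:]
    r=cv2.minAreaRect((ray(cnt,C,z)[:,:2]*1000).astype(np.float32)); print(name,np.round(r[0],1),np.round(r[1],1),round(r[2],2)); return r
m=((hsv[...,2]<100)).astype(np.uint8)*sub
nl,l,s,c=cv2.connectedComponentsWithStats(m)
for i in range(1,nl):
    if s[i,4]>40: print(s[i]); rect((l==i).astype(np.uint8),.024,"dark")
b=((hsv[...,0]>100)&(hsv[...,0]<125)&(hsv[...,1]>120)).astype(np.uint8)*sub
nl,l,s,c=cv2.connectedComponentsWithStats(b); i=1+np.argmax(s[1:,4]); print(s[i]); rect((l==i).astype(np.uint8),.0315,"heel")
E
python3 fit.py w1 140 235 180 340
python3 - <<'E'
from h import *
o=np.load("pics/w1.npy"); C=cam("wrist",dict(tool_pos=o[:3],orientation=o[3:]))
P=ray([[116,118],[371,118]],C,.018)[:,:2]*1000; print(P,np.linalg.norm(P[1]-P[0]))
P=ray([[277,161],[277,223]],C,.025)[:,:2]*1000; print(P,np.linalg.norm(P[1]-P[0]))
im=cv2.imread("pics/w1.png"); cv2.imwrite("pics/w1c.png",cv2.resize(im[135:245,180:340],None,fx=5,fy=5,interpolation=cv2.INTER_CUBIC))
E
```

```text
[ 202  153   41   70 1394]
dark [ 553.5 -144.4] [59.7 33.2] 25.15
[274 160  17  26 159]
dark [ 519.9 -105.1] [21.7 12.6] 29.53
[306 182  17  18  89]
dark [521.8 -73.7] [13.9 14.9] 19.7
[302 193  20  18 140]
dark [531.  -70.8] [12.8 18.2] 15.68
[273 204  17  20 121]
dark [552.1 -89.8] [18.1 12.3] 19.76
[302 182  21  29 532]
heel [525.9 -75.5] [23.9 16.7] 25.53
[[ 538.58816711 -246.07749038]
 [ 449.21662841  -59.26698012]] 207.0879974145372
[[ 512.92744086 -113.4144181 ]
 [ 561.01395943  -89.23859694]] 53.82177623663268
```

View pics/w1c.png

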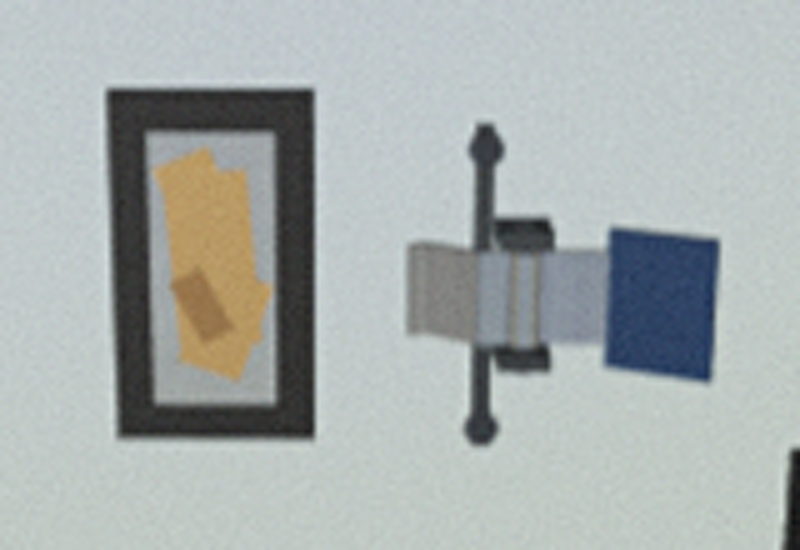

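```bash
python3 - <<'E'
from h import *
o=np.load("pics/w1.npy"); C=cam("wrist",dict(tool_pos=o[:3],orientation=o[3:]))
Rt=Ro.from_euler("xyz",o[3:],degrees=True).as_matrix()
for p in [(0,0,0),(44,0,9.5),(44,0,-9.5),(65,0,9.5),(-44,0,9.5),(-44,0,-9.5),(44,-38,9.5),(44,-38,-9.5)]:
    print(p,proj(Rt@np.array(p)/1000+o[:3],C).round(0))
im=cv2.imread("pics/w1.png"); cv2.imwrite("pics/w1d.png",cv2.resize(im[200:360,0:512],None,fx=1.56,fy=3,interpolation=cv2.INTER_CUBIC))
E
```

```text
(0, 0, 0) [[250. 245.]]
(44, 0, 9.5) [[336. 227.]]
(44, 0, -9.5) [[334. 261.]]
(65, 0, 9.5) [[377. 227.]]
(-44, 0, 9.5) [[163. 227.]]
(-44, 0, -9.5) [[166. 261.]]
(44, -38, 9.5) [[360. 262.]]
(44, -38, -9.5) [[356. 304.]]
```

View pics/w1d.png

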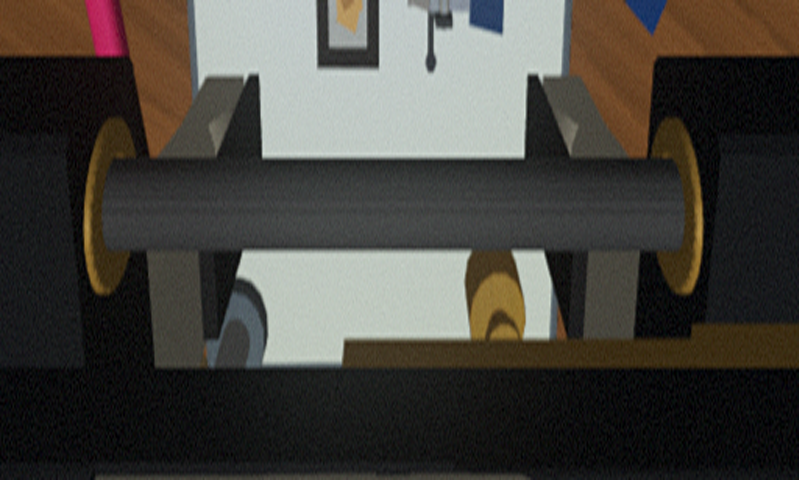

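```bash
python3 -m crank '[[[1,-40,0,2,0],[1,-71,0,2,0],[1,-71,40,2,0],[1,-71,80,2,0],[1,-71,80,2,0],[1,-71,80,2,0],[1,-71,80,2,0],[1,-71,80,2,0]]]'
python3 w.py w2
```

```text
clock: 3.0
tool_pos: [0.5772, -0.1873, 0.0582]
orientation: [-90.1, 0.1, 115.6]
force: [-0.5, -0.5, -0.1]
opening: 0.013
3.0 [ 0.57722494 -0.18734442  0.05817152] [-9.01251624e+01  6.94597270e-02  1.15618973e+02] [-0.49152544 -0.4789748  -0.12723962] 0.01300712596090624
```

View pics/w2.png

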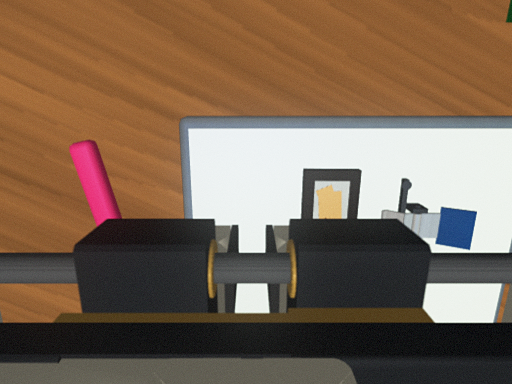

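```bash
python3 fit.py w2 30 300 180 500 | head -30
```

```text
[186 116  36   3  62]
dark [ 531.8 -238.3] [ 1.1 19.9] 25.58
[304 116 196   2 351]
dark [ 483.1 -137.1] [  0.6 110.7] 25.58
[  180   169   320   131 20216]
dark [ 562.  -130.6] [ 87.4 208.3] 25.59
[398 179  30  35 407]
dark [ 519.7 -104.6] [21.4 17.8] 25.7
[ 436  208   41   41 1283]
heel [525.8 -76.2] [25.3 21.1] 24.91
```

```bash
cat > ff.py <<'E'
import sys
from h import *
F=np.array([.5385,-.1030]);a=np.deg2rad(25.6);Rf=np.array([[np.cos(a),-np.sin(a)],[np.sin(a),np.cos(a)]])
def toF(P): return (np.atleast_2d(P)[:,:2]-F)@Rf*1000
def fromF(q): return F+np.array(q)/1000@Rf.T
if __name__=="__main__":
    n=sys.argv[1]; o=np.load(f"pics/{n}.npy"); C=cam("wrist",dict(tool_pos=o[:3],orientation=o[3:]))
    print("tcp F",toF(o[:3]).round(1))
    for s in sys.argv[2:]:
        u,v,z=map(float,s.split(",")); print(s,toF(ray([u,v],C,z/1000)).round(1))
E
python3 ff.py w2 302,169,24 360,169,24 302,200,24 360,200,24 290,226,58 215,226,58
python3 -m crank '[[[1,0,0,0,0],[1,0,0,0,0],[1,0,15,0,0],[1,0,20,0,0],[1,0,20,0,0]]]'
python3 w.py w3
```

```text
tcp F [[ -1.5 -92.8]]
302,169,24 [[-34.4 -62.1]]
360,169,24 [[-34.4 -27.8]]
302,200,24 [[-15.3 -61.3]]
360,200,24 [[-15.3 -26.1]]
290,226,58 [[-11.7 -72.3]]
215,226,58 [[ -11.7 -110.5]]
clock: 3.68
tool_pos: [0.5756, -0.1874, 0.0355]
orientation: [-89.9, -0.0, 115.6]
force: [1.1, -0.8, 0.4]
opening: 0.0004
3.675 [ 0.57564156 -0.18739689  0.03547773] [-8.98971063e+01 -4.94258082e-02  1.15598439e+02] [ 1.06082393 -0.83515534  0.43643532] 0.0004497227351145821
```

View pics/w3.png

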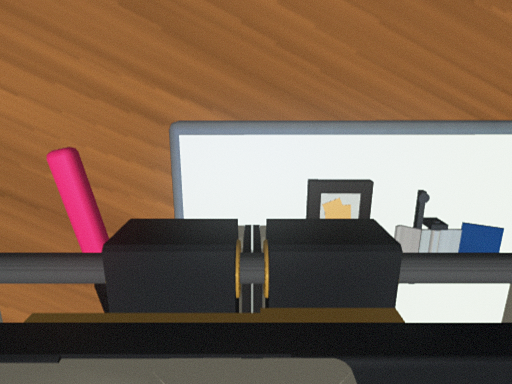

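```bash
python3 -m crank '[[[1,0,8,0,0],[1,0,14,0,0],[1,0,14,0,0],[1,3,14,0,0],[1,6,14,0,0],[1,9,14,0,0],[1,11,14,0,0],[1,13,14,0,0],[1,14,14,0,0],[1,15,14,0,0],[1,16,14,0,0],[1,16,14,0,0]]]'
python3 w.py w4;python3 ff.py w4
```

```text
clock: 5.22
tool_pos: [0.5694, -0.1729, 0.0226]
orientation: [-90.0, -0.0, 115.6]
force: [0.4, 0.4, 0.3]
opening: 0.0004
5.225 [ 0.56939396 -0.17294033  0.02255078] [-9.00003978e+01 -5.81280408e-04  1.15598335e+02] [0.37802159 0.41642567 0.32155073] 0.0003698591476752292
tcp F [[ -2.4 -76.4]]
```

View pics/w4.png

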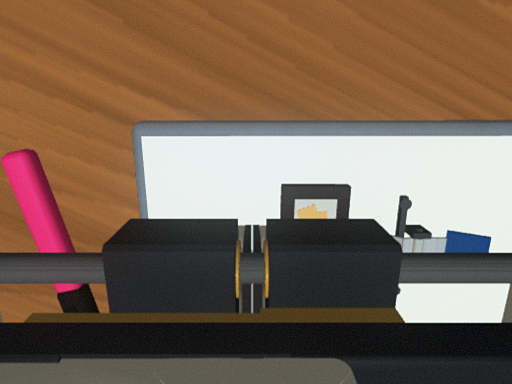

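```bash
python3 ff.py w4 281,185,24 349,185,24 281,205,24 349,205,24
```

```text
tcp F [[ -2.4 -76.4]]
281,185,24 [[-34.4 -61.1]]
349,185,24 [[-34.4 -27.9]]
281,205,24 [[-24.2 -60.9]]
349,205,24 [[-24.2 -27.2]]
```

```bash
python3 -m crank '[[[1,2,0,0,0],[1,4,0,0,0],[1,6,0,0,0],[1,8,0,0,0],[1,9,0,0,0],[1,10,0,0,0],[1,11,0,0,0],[1,12,0,0,0],[1,12,0,0,0]]]'
python3 w.py w5;python3 ff.py w5
```

```text
clock: 6.4
tool_pos: [0.5642, -0.162, 0.0225]
orientation: [-90.0, -0.0, 115.6]
force: [0.9, -0.9, -0.4]
opening: 0.0005
6.4 [ 0.56416496 -0.16204529  0.02254812] [-8.99983143e+01 -3.41775168e-03  1.15601776e+02] [ 0.85177411 -0.93039493 -0.3771946 ] 0.0004608635117852202
tcp F [[ -2.4 -64.3]]
```

View pics/w5.png

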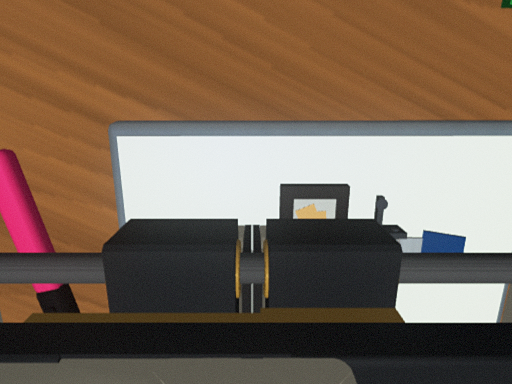

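The mount moved with the finger and its centre is now about y=-33. I'll back off, rise, open and move over the clip.

```bash
python3 -m crank '[[[1,-5,0,0,0],[1,-5,-30,0,0],[-1,-5,-60,0,0],[-1,20,-60,0,0],[-1,46,-60,0,0],[-1,46,-60,0,0],[-1,46,-60,0,0],[-1,46,-60,0,0],[-1,46,-60,0,0],[-1,46,-60,0,0],[-1,46,-60,0,0]]]'
python3 w.py w6;python3 ff.py w6
```

```text
clock: 7.82
tool_pos: [0.5443, -0.1208, 0.0825]
orientation: [-90.0, -0.0, 115.6]
force: [-0.2, 0.2, 0.1]
opening: 0.0841
7.825 [ 0.54433974 -0.12078283  0.08249666] [-8.99922886e+01 -2.06912913e-03  1.15586968e+02] [-0.22065066  0.16608286  0.08092774] 0.08413624887136886
tcp F [[ -2.4 -18.6]]
```

View pics/w6.png

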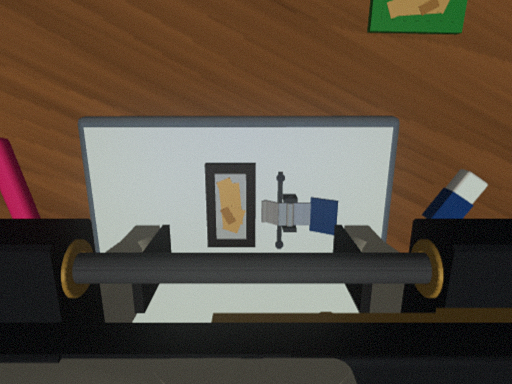

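```bash
python3 fit.py w6 130 232 120 400
```

```text
[383 130  17 102 576]
dark [486.8 -43.2] [70.8 11.2] 32.16
[ 205  163   50   69 1595]
dark [ 543.  -136.8] [48.3 33. ] 25.6
[277 172  20  32 283]
dark [ 519.9 -105.1] [21.9 13. ] 26.69
[ 310  198   64   34 1033]
dark [520.4 -61.4] [24.1 44.7] 25.52
[131 225  39   7 223]
dark [ 587.  -178.1] [ 4.5 26.9] 25.53
[277 225  19   7 108]
dark [546.  -92.2] [ 4.5 12.7] 25.53
[310 198  27  34 797]
heel [524.6 -76.1] [23.3 17.2] 25.53
```

The view shows the mount square at (230,205), just left of the toe tip at (262,211). The heel is at (323,216), with the finger pads either side of both.

```bash
python3 ff.py w6 205.5,163,24 255,163,24 205.5,247,24 256,247,24 310,215,31 337,216,33 262,211,20 280,174,22 280,244,22 323,216,31.5
```

```text
tcp F [[ -2.4 -18.6]]
205.5,163,24 [[-34.7 -48.2]]
255,163,24 [[-34.6 -15.3]]
205.5,247,24 [[ 25.8 -50.4]]
256,247,24 [[ 25.8 -14.5]]
310,215,31 [[-0.6 21.5]]
337,216,33 [[-0.6 39.1]]
262,211,20 [[  0.2 -10.3]]
280,174,22 [[-26.7   1.6]]
280,244,22 [[24.4  2.7]]
323,216,31.5 [[-0.  30.2]]
```

```bash
python3 -m crank '[[[-1,0,25,0,0],[-1,0,42,0,0],[-1,0,48,0,0],[-1,0,52,0,0],[-1,0,55,0,0],[-1,0,58,0,0],[-1,0,60,0,0],[-1,0,61,0,0],[-1,0,61,0,0]]]'
python3 w.py w7;python3 ff.py w7
```

```text
clock: 9.0
tool_pos: [0.5447, -0.1208, 0.0218]
orientation: [-90.0, 0.0, 115.6]
force: [-0.2, -1.5, 4.9]
opening: 0.0876
9.0 [ 0.54472033 -0.1207822   0.02180819] [-9.00332824e+01  2.42793776e-02  1.15604536e+02] [-0.15200927 -1.45127295  4.87155391] 0.08755106454964325
tcp F [[ -2.1 -18.7]]
```

View pics/w7.png

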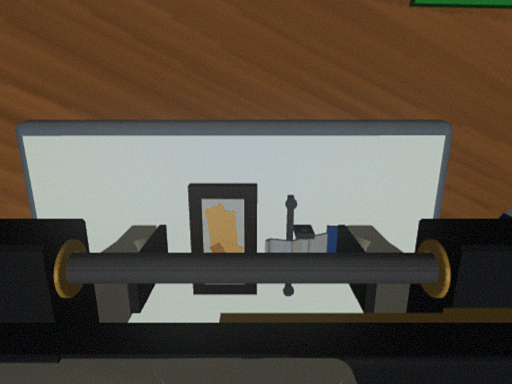

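```bash
python3 -m crank '[[[-0.95,1.1,0.5,0,0],[-0.9,2.2,0.5,0,0],[-0.85,3.3,0.5,0,0],[-0.8,4.4,0.5,0,0],[-0.75,5.5,0.5,0,0],[-0.7,6.6,0.5,0,0],[-0.7,6.6,0.5,0,0]]]'
python3 w.py w8;python3 ff.py w8
```

```text
clock: 9.93
tool_pos: [0.5419, -0.1146, 0.0213]
orientation: [-90.0, 0.0, 115.6]
force: [1.5, -1.9, 5.5]
opening: 0.0746
9.925 [ 0.54187697 -0.11459996  0.02126474] [-9.00408108e+01  1.84900651e-02  1.15608895e+02] [ 1.48732627 -1.91310463  5.49924534] 0.07462923253794997
tcp F [[ -2.  -11.9]]
```

View pics/w8.png

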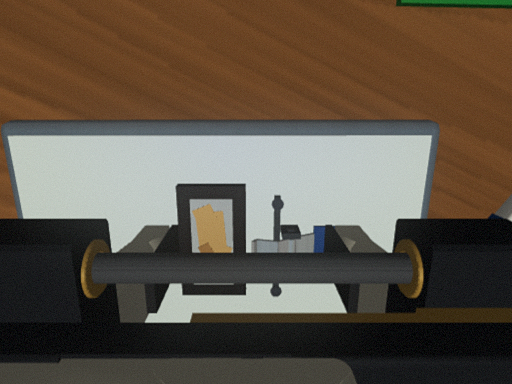

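```bash
python3 -m crank '[[[-0.65,1.1,0,0,0],[-0.6,2.2,0,0,0],[-0.55,3.3,0,0,0],[-0.5,4.4,0,0,0],[-0.45,5.5,0,0,0],[-0.42,6.2,0,0,0],[-0.4,6.6,0,0,0],[-0.38,7.0,0,0,0],[-0.38,7.0,0,0,0]]]'
python3 w.py w9;python3 ff.py w9
```

```text
clock: 11.1
tool_pos: [0.5388, -0.1083, 0.0212]
orientation: [-90.0, 0.0, 115.6]
force: [0.2, -1.1, 5.8]
opening: 0.0602
11.1 [ 0.53880165 -0.10825361  0.02124263] [-9.00376367e+01  1.41452222e-02  1.15609657e+02] [ 0.19991736 -1.13350264  5.8264666 ] 0.0602104634519486
tcp F [[-2.  -4.9]]
```

View pics/w9.png

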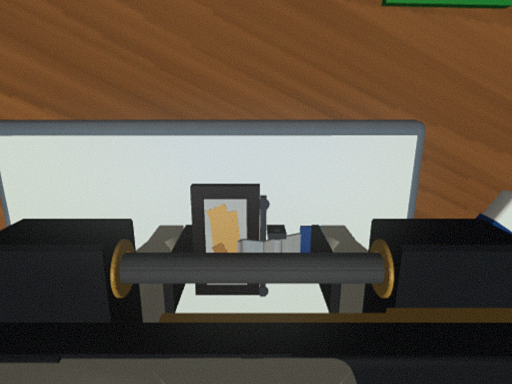

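```bash
python3 -m crank '[[[-0.37,0.2,0,0,0],[-0.36,0.4,0,0,0],[-0.355,0.5,0,0,0],[-0.35,0.6,0,0,0],[-0.35,0.6,0,0,0]]]'
python3 -m crank '[[[-0.345,0.1,0,0,0],[-0.34,0.2,0,0,0],[-0.34,0.2,0,0,0],[-0.34,0.2,0,0,0]]]'
python3 w.py w10;python3 ff.py w10
```

```text
clock: 11.78
tool_pos: [0.5388, -0.1082, 0.0213]
orientation: [-90.0, 0.0, 115.6]
force: [2.9, -5.2, 4.8]
opening: 0.0593
clock: 12.28
tool_pos: [0.5389, -0.1083, 0.0214]
orientation: [-90.0, 0.1, 115.6]
force: [2.5, -8.1, 4.7]
opening: 0.0585
12.275 [ 0.53887737 -0.10831396  0.02141341] [-9.00487594e+01  6.75622051e-02  1.15609604e+02] [ 2.47856937 -8.12044015  4.72636446] 0.058535848723414025
tcp F [[-2. -5.]]
```

View pics/w10.png

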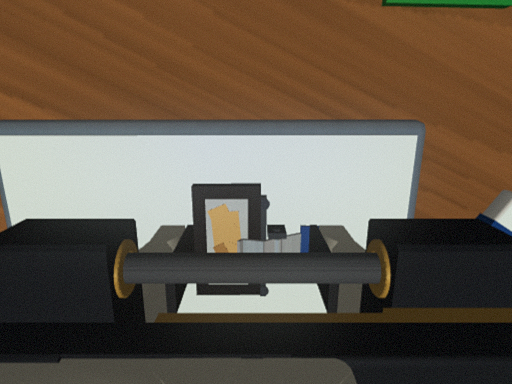

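Contact is made: about 8 N of reaction from the fence, the TCP has stalled and the heel is still held at about 4.7 N. I'll back the pushing finger off a little, let the heel rise slowly, then go up.

```bash
python3 -m crank '[[[-0.36,0,0,0,0],[-0.4,0,0,0,0],[-0.44,0,0,0,0],[-0.46,0,0,0,0],[-0.46,0,0,0,0]]]'
python3 w.py w11
python3 -m crank '[[[-0.46,0,-1,0,0],[-0.46,0,-2,0,0],[-0.46,0,-3,0,0],[-0.46,0,-4,0,0],[-0.46,0,-5,0,0],[-0.46,0,-6,0,0],[-0.46,0,-8,0,0],[-0.46,0,-10,0,0],[-0.46,0,-13,0,0],[-0.46,0,-40,0,0],[-0.46,0,-80,0,0],[-0.46,0,-80,0,0]]]'
python3 w.py w12;python3 ff.py w12
```

```text
clock: 12.95
tool_pos: [0.5387, -0.1078, 0.0213]
orientation: [-90.0, 0.0, 115.6]
force: [1.8, -3.9, 5.6]
opening: 0.0641
12.95 [ 0.53868128 -0.10778699  0.02134223] [-9.00490273e+01  3.25391747e-02  1.15607617e+02] [ 1.83703726 -3.85303452  5.62028443] 0.06414850195958105
clock: 14.5
tool_pos: [0.54, -0.1076, 0.1042]
orientation: [-90.3, 0.1, 115.6]
force: [-0.3, -1.4, -0.5]
opening: 0.0641
14.5 [ 0.54003224 -0.1075572   0.10417741] [-90.28678442   0.11896702 115.62863117] [-0.2650043  -1.43221591 -0.47400484] 0.0641284821200861
tcp F [[-0.6 -4.8]]
```

View pics/w12.png

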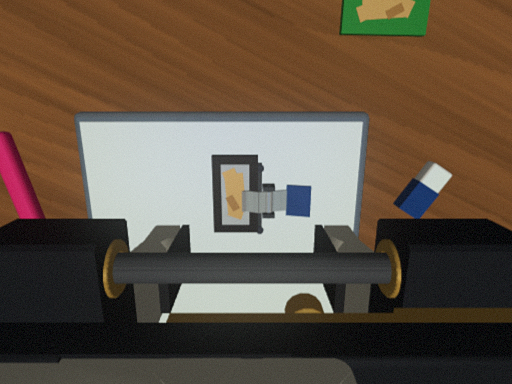

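The mount at (236,194) now sits under the toe, with its edge on the fence line and the hand clear. I'll rise a little further and check the final pose.

```bash
python3 -m crank '[[[-0.46,0,-30,0,0],[-0.46,0,-30,0,0],[-0.46,0,-30,0,0],[-0.46,0,-30,0,0]]]'
python3 w.py w13
python3 - <<'E'
from h import *
from ff import toF
im=cv2.imread("pics/w13.png"); cv2.imwrite("pics/w13c.png",cv2.resize(im[120:250,180:340],None,fx=4.5,fy=4.5,interpolation=cv2.INTER_CUBIC))
for n in ["top","scene"]:
    t=ctrl.snapshot(n)[:,:,::-1]; cv2.imwrite(f"pics/{n}1.png",t)
    for k in ["weight","eraser","marker","pencup"]:
        a=ctrl.find_in(n,k); print(n,k,a[0] if a else None)
E
```

```text
clock: 15.05
tool_pos: [0.5373, -0.1077, 0.1299]
orientation: [-89.9, -0.0, 115.6]
force: [0.1, 0.1, 0.0]
opening: 0.0642
15.05 [ 0.5373148  -0.10770297  0.12989216] [-8.98896398e+01 -4.68304865e-02  1.15591546e+02] [0.08469666 0.12487144 0.03350937] 0.06419963687681317
top weight {'extent': [248.1, 49.3, 117.0, 196.7], 'confidence': 0.72}
top eraser {'extent': [246.3, 221.2, 5.7, 22.7], 'confidence': 0.49}
top marker {'extent': [356.1, 165.1, 25.5, 25.1], 'confidence': 0.54}
top pencup {'extent': [394.2, 117.1, 48.4, 46.2], 'confidence': 0.64}
scene weight {'extent': [229.1, 205.5, 15.2, 18.0], 'confidence': 0.76}
scene eraser {'extent': [289.1, 186.5, 19.8, 17.6], 'confidence': 0.55}
scene marker {'extent': [165.1, 131.6, 11.3, 25.3], 'confidence': 0.76}
scene pencup {'extent': [84.6, 82.4, 54.6, 66.6], 'confidence': 0.69}
```

View pics/w13c.png

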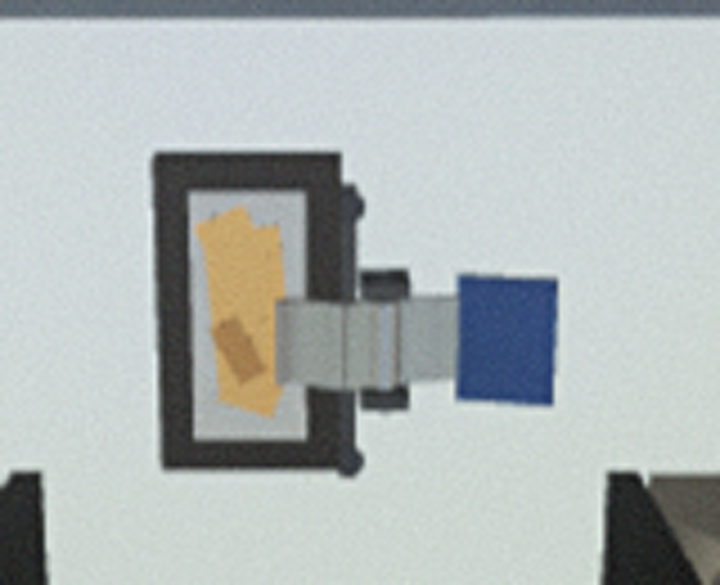

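```bash
python3 - <<'E'
from h import *
from ff import toF
o=np.load("pics/w13.npy"); C=cam("wrist",dict(tool_pos=o[:3],orientation=o[3:]))
im=cv2.imread("pics/w13.png"); g=im.max(2)
# trailing and leading dark edges of mount per row
L=[];
for v in range(150,225,5):
    r=g[v,190:300].astype(float); d=np.where(r<90)[0]
    if len(d): L.append((v,190+d[0],190+d[-1]));
print(L)
P=np.array([[l[1]-.5,l[0]] for l in L]); print(toF(ray(P,C,.024)).round(1).tolist())
E
```

```text
[(155, np.int64(214), np.int64(255)), (160, np.int64(215), np.int64(255)), (165, np.int64(215), np.int64(260)), (170, np.int64(215), np.int64(258)), (175, np.int64(215), np.int64(258)), (180, np.int64(215), np.int64(269)), (185, np.int64(215), np.int64(270)), (190, np.int64(215), np.int64(221)), (195, np.int64(216), np.int64(221)), (200, np.int64(216), np.int64(222)), (205, np.int64(216), np.int64(222)), (210, np.int64(216), np.int64(269)), (215, np.int64(216), np.int64(258)), (220, np.int64(216), np.int64(258))]
[[-33.6, -33.2], [-29.5, -32.6], [-25.4, -32.7], [-21.3, -32.8], [-17.1, -32.9], [-12.9, -33.1], [-8.7, -33.2], [-4.5, -33.3], [-0.2, -32.6], [4.2, -32.7], [8.5, -32.9], [12.9, -33.0], [17.3, -33.1], [21.8, -33.2]]
```

The trailing edge reads y≈-33 mm along its whole length (-34 is expected when home) and is parallel to the fence. The toe rests on the mount, and the bystanders are where they were. I'll hand it in.

```bash
python3 -c "
from plant import ctrl
print(ctrl.close_job(), ctrl.get_obs()['clock'])"
```

```text
the job is handed in; nothing more can be done
the job is handed in; nothing more can be done
```

The mount is home under the clip, square against the fence, and the job is handed in at about 15–16 s; no verdict was reported.

**What I did:** I pushed the mount up near the clip with closed fingertips. I then held the blue heel down with one fingertip at about 5 N and closed the other one in until the mount met the fence (peak reaction about 8 N). After backing that finger off, I let the clip close slowly and raised the hand clear.

**Last checks:**
- **Position:** the mount's trailing edge is at y ≈ -33 mm (home is -34, and the calibration is good to about 2 mm). Its centre is at x ≈ -4 mm.
- **Squareness and clip:** the trailing edge stays within about 0.7 mm of parallel to the fence, and the picture shows the toe lying on the mount. I could not measure the toe's force or the clip angle directly.
- **Hand:** the measured force on the tool was near zero with the hand raised.
- **Other things:** none of them looks moved in the wrist and scene views. Most of the last top-view detections were unreliable; the box for the weight was clearly false because it spanned the whole stage.

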